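Dip the oil tank's gauge rod and show the tip

ROBOT

A 6-joint arm with a two-finger parallel gripper is mounted at the origin on the work surface; the furniture and walls round the work are solid. World frame = base frame: x ahead of the robot, y to its left, z up, the work surface at z = 0. Lengths are in m, angles in degrees, forces in N, time in s.
With the tool pointing down it reaches from about 0.35 to 0.975 m from the base axis. Payload 7.1 kg.
Tool frame: the origin (TCP) lies at the very end of the fingers, on their centre line; the grasp point (between the pads) lies bot.grasp_offset behind it (bot.grasp_offset is the distance from the TCP to the grasp point, in m); z points along the fingers, y is the line along which they close (so a half turn about z gives the same grasp; the last joint's range is limited). The gripper opens to 88 mm and grips with 3 to 60 N. Pads are 20 mm wide; open, the fingers measure 115 mm over their backs; the gripper's body (75 mm by 178 mm) begins 61 mm behind the grasp point.
Start: joints at [-64.687, 24.242, 93.386, -0, 62.372, -1.089], TCP at [0.278, -0.56, 0.223] pointing down, gripper open.
Joint ranges: [-172.04, 172.04], [-51.8, 120.97], [4.93, 147.93], [-75.15, 255.16], [6.16, 154.13], [-145.62, 145.62]. Speed limits (degrees/s): [136.94, 136.94, 172.46, 180, 180, 180].

INTERFACE

Orientations are given as a 3x3 rotation matrix whose columns are the frame's x, y, z axes.
In Python, from workcell import bot, set_gripper, kinematics, monitor, optics, ticket gives the robot as it stands. The module is installed in compiled form; this text tells all that it offers. Calls block until the motion is done:
- bot.move_ptp(position, orientation): joint-space move of the TCP to a pose.
- bot.move_straight(position, orientation=None, speed=0.15): straight line of the TCP; orientation=None keeps the orientation; speed is the mean speed in m/s.
- bot.goto_joints(angles): joint-space move.
- set_gripper(opening, newtons=None): finger opening in m; newtons is the grip in N (None keeps the last); returns when the fingers have stopped.
- bot.sleep(seconds).
- kinematics.solve_ik(position, orientation): joint angles nearest the present ones, or None.
- monitor.observe(): the state.
- optics.camera(name): name is "scene" or "top" or "wrist"; returns the picture (384x512x3 uint8, blue, green, red); there is no depth.
- optics.camera_info(name): a dict with "mtx" (3x3 intrinsics, pixels), "k1" (the pictures are not rectified: a ray, as slopes to the right and down, at radius r is drawn at 1 + k1 r^2 times it, then the intrinsics apply), "pose" (4x4, takes a point from camera to world coordinates); the wrist camera has in their place "T_tool_cam" (4x4, takes a point from camera to tool coordinates, whose origin is the TCP and whose axes are the flange's). Camera axes: x right, y down, z forward; pixel columns grow to the right and rows downward; lengths in m; the calibration is good to about 2 mm. A picture is of the moment at which its call begins: read the wrist's pose just before it. camera_info takes no time and is no camera call.
A pose or a line that the arm cannot do raises bot.IKError and nothing moves.
- ticket.finish_job(): hands the job in; it is judged then, once.
The state is a dict: "clock": time; "joint_positions": joint angles; "qd": joint speeds; "effort": joint torques, N m; "ee_pos": TCP position; "ee_rot": TCP orientation; "force": force on the tool from outside, world axes, zero at the start; "moment": the same for the moment, N m; "finger_gap": finger opening in m; "grip_force": force on a finger pad.
Only numpy, scipy, OpenCV 4.12 (cv2) and the standard library are available. Lean on these libraries where they do the work, as an engineer would, in place of code of your own. Each camera call takes 0.05 s, during which the arm holds its last target. There are 200 camera calls.

TASK

Push the door of the blue oil tank shut until its catch holds it fully home. Then take the orange-handled gauge rod from its cradle, slide it gently down the sloping guide tube until its brass collar rests square on the mouth, and draw it out again. Finish while holding the rod in the gripper, level, with its tip 10 to 25 cm above the blue log book so that it can be read; leave the door shut and do not disturb anything else.

Things in the scene. Friction and masses are not known exactly. Their poses are not given: they have to be found in the camera images.
- tank: Blue sheet-metal oil tank cabinet, 160 (x) x 200 (y) x 150 (z) mm, fixed on the bench. Origin: centre of its underside, z up. The grey door is on its front (-x) side, the guide tube sticks out of its left (+y) side.
- tank_door (a joint): Angle of the grey tank door, rad: 0 = shut, grows as its free edge swings out to the tank's -x, up to 1.4. Upright hinge at the tank's right (-y) edge; door 190 wide, 12 thick, z = 12 to 142 mm; stays where left (friction 0.06 N m). In the last 0.07 rad a sprung roller catch resists (up to about 6 N at the free edge); past about 0.03 rad it pulls the door home and holds it.
- door_push (a point): Point on the outer face of the tank door, 155 mm from the hinge line, 35 mm from the free edge and 125 mm above the bench, where it can be pushed. A small bar pull stands 20 mm off the face lower down (z = 28 to 76 mm). With the door shut the outward normal is the tank's -x.
- door_hinge (a point): Point on the hinge line of the tank door, 125 mm above the bench, in the plane of the door's inner face (the outer face is 12 mm further out).
- dip_tube: Guide tube fixed to the tank: steel with a brass funnel mouth. Origin: centre of the mouth's rim (27 mm outside, 22 mm inside diameter, tapering over 12 mm to the 12 mm bore, 125 mm deep in all). Its z axis points along the bore out of the mouth: 35 degrees above level, to the tank's left (+y). The mouth is 148 mm above the bench, 61 mm out from the tank's side.
- gauge_rod: Gauge rod, 198 mm long, 80 g. Origin: centre of the stop face of its brass collar; x axis along the rod to the tip. Steel shaft 8 mm diameter, 110 mm from stop face to rounded tip; collar 30 mm diameter, x = -8 to 0 mm; orange handle 16 mm wide (its y), 22 mm high (its z), x = -88 to -8 mm. In the cradle it lies level, z up, axis 55 mm above the bench.
- rod_tip (a point): Tip of the gauge rod, 110 mm from the collar's stop face.
- rod_grip (a point): Middle of the rod's orange handle, 48 mm behind the collar's stop face; the natural place to grip, across the 16 mm width, near the balance point.
- cradle: Grey cradle fixed on the bench, base 190 x 70 x 12 mm. Origin: on the bench under the collar's stop face; x along the rod to its tip. Two notched posts 10 mm thick carry the rod: at x = 70 mm (shaft; notch 11 wide, cheek tops z = 61) and at x = -80 mm (tail of handle; notch 20 wide, cheek tops z = 54). The rod lifts straight up.
- log_book: Blue log book lying closed on the bench, 210 (x) x 152 (y) x 14 (z) mm. Origin: centre of its underside, z up.
- vial_blue: Small clear vial with a blue cap, 23 mm diameter, 60 mm tall, standing; bystander. Origin: centre of its underside.
- vial_brown: Small brown vial with a black cap, 25 mm diameter, 53 mm tall, standing; bystander. Origin: centre of its underside.
- beaker: Small clear beaker, 46 mm diameter, 57 mm tall, standing; bystander. Origin: centre of its underside.
- hex_key: Black hex key, 25 x 78 x 5 mm, lying flat; bystander. Origin: centre of its underside.

How it is judged (in metres and radians):
On the way, in this order (a step that is already met when the one before it is completed fails the run):
1. the tank door is shut, seated on its catch (value of joint tank_door below 0.015 rad), for 0.3 s.
2. the gauge rod is home in the guide tube, collar on the mouth (distance between gauge_rod and dip_tube below 0.004 m and angle between the x axis of gauge_rod and the z axis of dip_tube, either way round below 0.08 rad and value of joint tank_door below 0.015 rad), for 0.1 s.
At the end, for the whole second after the job is handed in: The door is seated (below 0.015 rad); the gripper holds the gauge rod still, touching neither tank nor cradle, its axis within 8 degrees of level, and the tip is above the log book's outline, 95 to 270 mm above the book's underside (value of joint tank_door below 0.015 rad and angle between gauge_rod's own x axis and vertical between 1.431 and 1.711 rad and z of rod_tip in the frame of log_book between 0.095 and 0.27 m and x of rod_tip in the frame of log_book between -0.105 and 0.105 m and y of rod_tip in the frame of log_book between -0.076 and 0.076 m and contact force between the fingers and gauge_rod above 1 N and contact force between gauge_rod and tank below 0.05 N and contact force between gauge_rod and cradle below 0.05 N and linear speed of gauge_rod below 0.03 m/s); the arm keeps its last pose, push and grip.
It fails at once if the rod is rammed against the tank or its guide tube (over 45 N) (contact force between gauge_rod and tank above 45 N).
It fails at once if a bystander or the log book is moved by more than 20 mm (distance of any of vial_blue, vial_brown, beaker, hex_key, log_book from where it was at the start of the episode above 0.02 m).
It also fails if it takes over 64 s, if anything falls off the work surface, if the arm or the gripper's body presses on something with over 40 N, if the wrist force passes 120 N, or if a joint passes its speed limit or range.

## Working session

There is one attempt and no reset: what is moved stays moved. The work goes in short steps, each a Python script; the robot and the scene stay as the last script left them, time stands still between calls to the robot, and variables do not carry over. Pictures are saved under pics/ and viewed, at most 10 in all, crops included, and the job is handed in when it is done.

```bash
mkdir -p pics; python3 - <<'E'
from workcell import bot, set_gripper, kinematics, monitor, optics, ticket
import cv2,numpy as np
for n in("scene","top"):
    im=optics.camera(n); cv2.imwrite(f"pics/{n}0.png",im)
    i=optics.camera_info(n);print(n,i["mtx"],i["k1"],np.round(i["pose"],4))
i=optics.camera_info("wrist");print(i)
print(bot.grasp_offset);s=monitor.observe();print(s)
E
python3 -c "
import cv2,glob
for n in('scene','top'):
    cv2.imwrite(f'pics/{n}0b.png',cv2.resize(cv2.imread(f'pics/{n}0.png'),(800,600),interpolation=cv2.INTER_CUBIC))"
```

```text
scene [[454.67687255   0.         255.63246823]
 [  0.         454.67687255 189.8576157 ]
 [  0.           0.           1.        ]] -0.1514177887282394 [[ 0.9071  0.1853 -0.378   1.1169]
 [ 0.4203 -0.4491  0.7884 -1.1099]
 [-0.0237 -0.874  -0.4853  0.7443]
 [ 0.      0.      0.      1.    ]]
top [[410.35452955   0.         251.12013656]
 [  0.         410.35452955 192.7028182 ]
 [  0.           0.           1.        ]] -0.04869732004144416 [[ 0.0033 -0.9848  0.1735  0.442 ]
 [-1.     -0.0023  0.0062 -0.07  ]
 [-0.0057 -0.1735 -0.9848  1.1735]
 [ 0.      0.      0.      1.    ]]
{'mtx': array([[272.09504495,   0.        , 257.40901522],
       [  0.        , 272.09504495, 187.64543179],
       [  0.        ,   0.        ,   1.        ]]), 'k1': -0.04720066201872224, 'T_tool_cam': array([[-8.74675737e-04, -9.66542086e-01, -2.56506589e-01,
         6.90281110e-02],
       [ 9.99999555e-01, -9.35746422e-04,  1.16031915e-04,
         1.23179718e-03],
       [-3.52174852e-04, -2.56506374e-01,  9.66542475e-01,
        -1.62377931e-01],
       [ 0.00000000e+00,  0.00000000e+00,  0.00000000e+00,
         1.00000000e+00]])}
0.0187
{'clock': 0.1, 'joint_positions': array([-6.46871353e+01,  2.42792080e+01,  9.34255805e+01, -4.23627652e-04,
        6.23710241e+01, -1.08929023e+00]), 'qd': array([-0.09500131, -0.1097083 , -0.1685879 ,  0.02564538, -0.01239337,
        0.12313944]), 'effort': array([ 1.70771277e-04, -5.45611989e+01, -2.74324518e+01,  6.45674416e-02,
        1.87291828e-02, -5.31564672e-05]), 'ee_pos': array([ 0.27772687, -0.5593669 ,  0.22199873]), 'ee_rot': array([[ 8.95693515e-01,  4.44671564e-01, -5.71660828e-04],
       [ 4.44671931e-01, -8.95692721e-01,  1.19333453e-03],
       [ 1.86094909e-05, -1.32306353e-03, -9.99999125e-01]]), 'force': array([-0.09372127,  0.13437783, -0.53669225]), 'moment': array([ 0.04777038,  0.03013887, -0.02446579]), 'grip_force': 0.0, 'finger_gap': 0.08776281078701349}
```

View pics/scene0b.png

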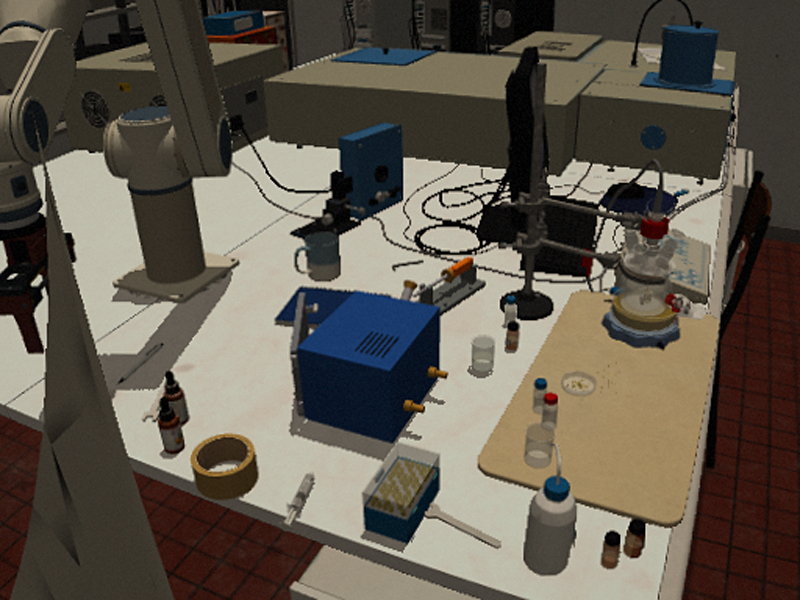

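View pics/top0b.png

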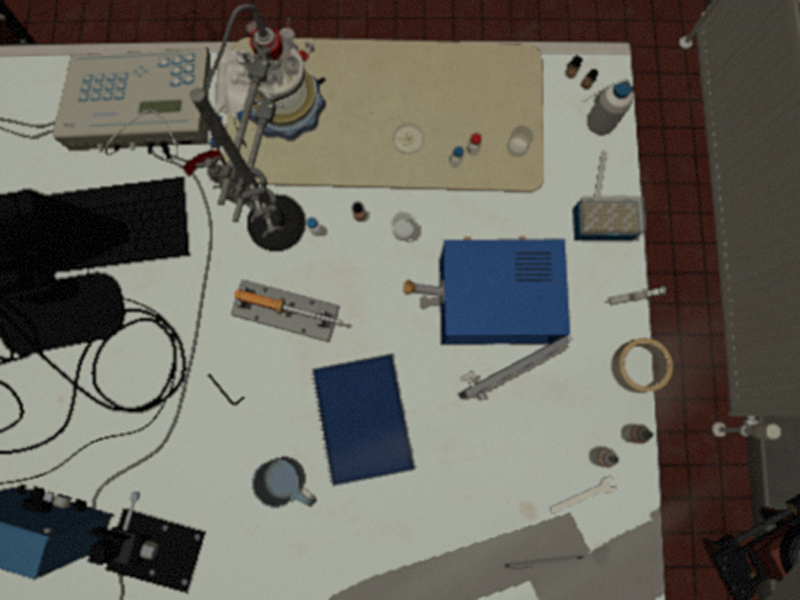

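The scene view shows the tank at (300–440, 290–440), with its door ajar on the left, and the cradle and orange handle at (460, 268). In the top view:
- tank roof: (444,241)–(569,334)
- door: hinge (567,340) to free edge (462,396)
- mouth: (408,287)
- rod: (237,295)–(350,324)
- book: (314,370)–(413,467)

```bash
cat > h.py <<'E'
from workcell import bot, set_gripper, kinematics, monitor, optics, ticket
import cv2,numpy as np
np.set_printoptions(precision=4,suppress=True)
def cam(n):
    i=optics.camera_info(n)
    if n=="wrist":
        s=monitor.observe();T=np.eye(4);T[:3,:3]=s["ee_rot"];T[:3,3]=s["ee_pos"];P=T@i["T_tool_cam"]
    else:P=np.array(i["pose"])
    return i["mtx"],i["k1"],P
def ray(c,uv):
    M,k,P=c;d=cv2.undistortPoints(np.array([[uv]],float),M,np.array([k,0,0,0,0.]))[0,0]
    v=P[:3,:3]@np.array([d[0],d[1],1]);return P[:3,3],v/np.linalg.norm(v)
def atz(c,uv,z):
    o,v=ray(c,uv);return o+v*(z-o[2])/v[2]
def tri(obs):
    A=np.zeros((3,3));b=np.zeros(3)
    for c,uv in obs:
        o,v=ray(c,uv);Q=np.eye(3)-np.outer(v,v);A+=Q;b+=Q@o
    p=np.linalg.solve(A,b);return p,[np.linalg.norm((np.eye(3)-np.outer(v,v))@(p-o)) for o,v in[ray(*x) for x in obs]]
def proj(c,X):
    M,k,P=c;R=P[:3,:3].T;X=np.atleast_2d(X).astype(float)
    return cv2.projectPoints(X,cv2.Rodrigues(R)[0],-R@P[:3,3],M,np.array([k,0,0,0,0.]))[0][:,0]
def Rz(a):
    c,s=np.cos(a),np.sin(a);return np.array([[c,-s,0],[s,c,0],[0,0,1.]])
E
python3 - <<'E'
from h import *
t=cam("top");s=cam("scene");S=1.5625
T=lambda u,v,z:atz(t,(u/S,v/S),z)
for n,l in dict(tank=[(444,241,.15),(564,239,.15),(569,334,.15),(443,334,.15)],door=[(567,339,.142),(462,395,.142)],mouth=[(408,287,.148)],rod=[(237,295,.06),(350,324,.055),(283,303,.055)],book=[(314,370,.014),(393,355,.014),(413,467,.014),(334,482,.014)],hex=[(209,375,0),(242,400,0)],by=[(312,225,.03),(358,211,.03),(404,228,.03)],cradle=[(243,281,.012),(339,307,.012),(331,341,.012),(232,314,.012)]).items():
    print(n,[T(*a) for a in l])
for n,a,b in[("mouth",(408,287),(410,284)),("handle tail top",(237,293),(472,261)),("tank rear-right",(564,239),(439,304)),("tank fr-left?",(443,334),(327,291)),("tank rr",(569,334),(300,357))]:
    print(n,tri([(t,np.array(a)/S),(s,np.array(b)/S)]))
E
```

```text
tank [array([ 0.7231, -0.1484,  0.15  ]), array([ 0.7272, -0.347 ,  0.15  ]), array([ 0.5691, -0.3482,  0.15  ]), array([ 0.5688, -0.1451,  0.15  ])]
door [array([ 0.562 , -0.3467,  0.142 ]), array([ 0.4719, -0.1751,  0.142 ])]
mouth [array([ 0.646, -0.089,  0.148])]
rod [array([0.6485, 0.2126, 0.06  ]), array([0.5979, 0.0115, 0.055 ]), array([0.6351, 0.1311, 0.055 ])]
book [array([0.5196, 0.0783, 0.014 ]), array([ 0.5472, -0.0642,  0.014 ]), array([ 0.3496, -0.1001,  0.014 ]), array([0.3232, 0.0388, 0.014 ])]
hex [array([0.5104, 0.273 , 0.    ]), array([0.4654, 0.2102, 0.    ])]
by [array([0.7863, 0.0866, 0.03  ]), array([0.8134, 0.0016, 0.03  ]), array([ 0.7807, -0.0839,  0.03  ])]
cradle [array([0.6838, 0.2148, 0.012 ]), array([0.6353, 0.0353, 0.012 ]), array([0.5725, 0.0488, 0.012 ]), array([0.6218, 0.2325, 0.012 ])]
mouth (array([ 0.6476, -0.0884,  0.1456]), [np.float64(0.0012506779988246132), np.float64(0.0012506779988245176)])
handle tail top (array([0.6564, 0.2161, 0.0537]), [np.float64(0.003405335633943448), np.float64(0.003405335633943315)])
tank rear-right (array([ 0.7453, -0.3064,  0.2332]), [np.float64(0.0446806748667212), np.float64(0.04468067486672085)])
tank fr-left? (array([ 0.5476, -0.1591,  0.1509]), [np.float64(0.025283364636840604), np.float64(0.025283364636840576)])
tank rr (array([ 0.5746, -0.351 ,  0.1317]), [np.float64(0.0038219977113193556), np.float64(0.0038219977113194753)])
```

```bash
cat >> h.py <<'E'
def dpose(th,gap,z=.105,H=(.567,-.342)):
    d=np.array([-np.sin(th),np.cos(th),0]);n=np.array([np.cos(th),np.sin(th),0])
    p=np.array([*H,0])+.155*d-n*(.012+.010+gap);p[2]=z
    return p,np.c_[n,np.cross([0,0,-1],n),[0,0,-1]]
def frame(xr,sgn=1,roll=0):   # tool rot for rod x axis xr; tool x=sgn*rod x, z as far down as possible
    xr=np.array(xr)/np.linalg.norm(xr);z=np.array([0,0,-1.])-xr*(-xr[2]);z/=np.linalg.norm(z)
    x=sgn*xr;return np.c_[x,np.cross(z,x),z]
E
python3 - <<'E'
from h import *
for th in(.6,.5,.3,.1,0,-.02):
    for z in(.105,.2): print(th,z,kinematics.solve_ik(*dpose(th,.04,z)) is not None, kinematics.solve_ik(*dpose(th,0.0,z)))
a=np.radians(35);o=np.array([0,np.cos(a),np.sin(a)])
for s in(1,-1):
    R=frame(-o,s);
    for k in(0,.06,.13):
        g=np.array([.6465,-.0885,.147])+o*(.048+k); print("ins",s,k,kinematics.solve_ik(g+R[:,2]*.0187,R))
    R=frame([-.05,-.2,0],s)
    for z in(.055,.2):print("grip",s,kinematics.solve_ik(np.array([.642,.174,z])+R[:,2]*.0187,R))
E
```

```text
0.6 0.105 True [-27.4764  25.1786 111.7932  -0.      43.0281  28.1461]
0.6 0.2 True [-27.4764  16.6753 108.4164  -0.      54.9083  28.1461]
0.5 0.105 True [-25.889   25.6176 110.9695  -0.      43.4129  35.4631]
0.5 0.2 True [-25.889   17.2197 107.6188  -0.      55.1615  35.4631]
0.3 0.105 True [-23.1018  26.8332 108.6764  -0.      44.4903  49.7095]
0.3 0.2 True [-23.1018  18.7153 105.3932  -0.      55.8915  49.7095]
0.1 0.105 True [-20.9438  28.428  105.6433  -0.      45.9287  63.3266]
0.1 0.2 True [-20.9438  20.6528 102.4378  -0.      56.9094  63.3266]
0 0.105 True [-20.1215  29.3385 103.8998  -0.      46.7617  69.8785]
0 0.2 True [-20.1215  21.7475 100.7335  -0.      57.519   69.8785]
-0.02 0.105 True [-19.9778  29.5282 103.5356  -0.      46.9362  71.1681]
-0.02 0.2 True [-19.9778  21.9746 100.377   -0.      57.6484  71.1681]
ins 1 0 [-19.4799  36.8174  89.6163  34.9868  70.5734 143.5409]
ins 1 0.06 None
ins 1 0.13 None
grip 1 None
grip 1 None
ins -1 0 [-19.4799  36.8174  89.6163  34.9868  70.5734 -36.4591]
ins -1 0.06 [-15.4974  33.3089  90.742   35.8659  70.6288 -32.1855]
ins -1 0.13 [-10.659   29.6334  91.1009  36.6245  70.8863 -26.6196]
grip -1 [14.1394 40.9451 92.8995 -0.     46.1555 28.1756]
grip -1 [14.1394 30.1564 89.6601 -0.     60.1835 28.1756]
```

```bash
python3 - <<'E'
from h import *
set_gripper(0.0,20)
bot.move_ptp(*dpose(.6,.05,.22));bot.move_straight(dpose(.6,.05)[0],speed=.2)
F=lambda n:(monitor.observe()["force"]*1)@n
f0=monitor.observe()["force"]
for th in(.5,.4,.3,.2,.1):
    p,R=dpose(th,0);bot.move_straight(p,R,speed=.12)
    o=monitor.observe();print(th,(o["force"]-f0))
for g in np.arange(.006,-.012,-.002):
    p,R=dpose(0,g);bot.move_straight(p,R,speed=.04);bot.sleep(.1)
    o=monitor.observe();df=o["force"]-f0;print(g,df,o["ee_pos"][:2]-p[:2])
    if df[0]<-14:break
print(monitor.observe()["clock"])
cv2.imwrite("pics/top1.png",cv2.resize(optics.camera("top")[120:320,100:400],None,fx=2.6,fy=2.6,interpolation=2))
E
```

```text
0.5 [ 0.2336 -0.0594  0.2393]
0.4 [0.6024 0.233  0.0188]
0.3 [-0.5386  0.7053  0.1846]
0.2 [-1.2912  0.3089  0.6836]
0.1 [-0.0266  0.3947  1.2036]
0.006 [-4.7871 -2.237   1.6973] [-0.0021 -0.0003]
0.004 [-6.2618 -1.6421  3.2922] [-0.0024 -0.0001]
0.002 [-4.108   0.7973  0.7127] [-0.0012  0.0002]
0.0 [-4.5652  1.9497 -0.6838] [-0.0004  0.0002]
-0.002 [-11.7361   0.3296   5.95  ] [-0.0024  0.0003]
-0.004 [-20.7536  -0.7549  11.9048] [-0.0044  0.0003]
7.5167
```

View pics/top1.png

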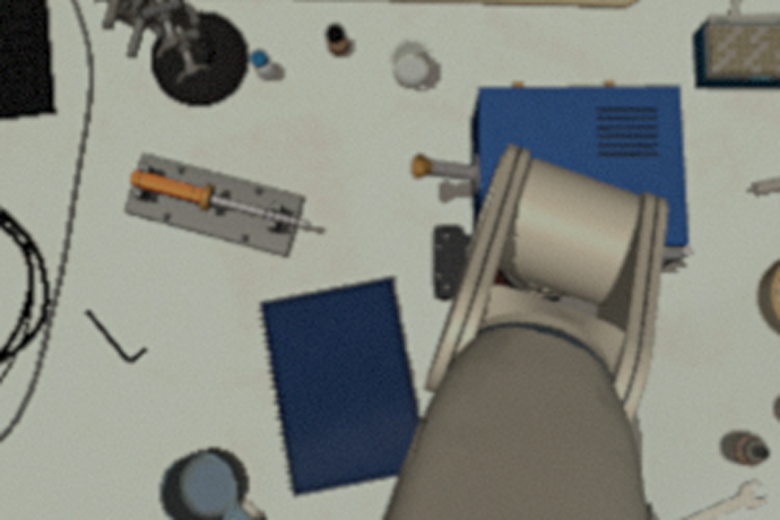

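Contact force peaked at the catch, dropped, then rose against the stop, so the door is seated. The top view shows the tube mouth at (418,167) clear of the arm and the rod still in its cradle at (135–322, 180–230). Next I'll back off and take wrist close-ups of the rod and mouth.

```bash
python3 - <<'E'
from h import *
import pickle
p,R=dpose(0,.04);bot.move_straight(p,R,speed=.2);p[2]=.24;bot.move_straight(p,R,speed=.25)
set_gripper(.05)
a=np.radians(35);o=np.array([0,np.cos(a),np.sin(a)])
Ri=frame([0,-1,0],-1);Rg=frame([-.05,-.2,0],-1)
views=[((.6465,-.05,.27),Ri),((.6465,.03,.25),Ri),((.60,.08,.20),Rg),((.642,.174,.20),Rg)]
out=[];ims=[]
for p,R in views:
    bot.move_ptp(np.array(p),R);bot.sleep(.25);c=cam("wrist");im=optics.camera("wrist");out.append(c);ims.append(im)
pickle.dump((out,ims),open("v.pkl","wb"));print(monitor.observe()["clock"])
t=cam("top")
cv2.imwrite("pics/top2.png",optics.camera("top"))
for n,X in dict(mouth=[.6465,-.0885,.147],collar=[.634,.131,.055],tail=[.654,.214,.055],tip=[.606,.02,.055]).items():
    print(n,[proj(c,X)[0] for c in out])
cv2.imwrite("pics/w.png",cv2.resize(np.vstack([np.hstack(ims[:2]),np.hstack(ims[2:])]),(800,600),interpolation=cv2.INTER_AREA))
E
```

```text
13.25
mouth [array([257.9604, 214.085 ]), array([257.5125, 286.4988]), array([342.1684, 345.2402]), array([318.8923, 416.7825])]
collar [array([247.6087,  23.4676]), array([247.0548,  87.9292]), array([274.271 , 125.2431]), array([259.5187, 211.2379])]
tail [array([263.654 , -50.5834]), array([263.2358,  14.8612]), array([274.5562,  41.7443]), array([258.8526, 139.1164])]
tip [array([227.5921, 114.0451]), array([227.1685, 174.9846]), array([272.7473, 221.8385]), array([259.3344, 293.3087])]
```

View pics/w.png

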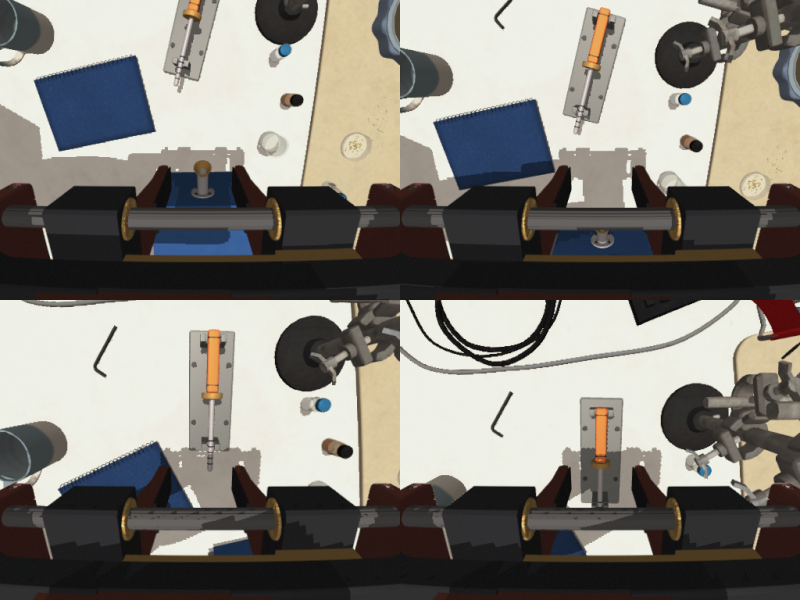

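The wrist views show the tube mouth at about (202,166) in the upper-left panel. The rod in the lower-left panel has its collar at (211,397), tail at (213,331) and tip at (210,470). That is within about 3 mm of my estimate. I'll zoom in to refine it.

```bash
python3 - <<'E'
from h import *
import pickle
out,ims=pickle.load(open("v.pkl","rb"))
def crop(im,x,y,w,h,s):
    c=cv2.resize(im[y:y+h,x:x+w],None,fx=s,fy=s,interpolation=cv2.INTER_CUBIC)
    for i in range(0,w,10):cv2.putText(c,str(x+i),(i*s,8),0,.3,(0,0,255),1);cv2.line(c,(i*s,0),(i*s,c.shape[0]),(0,0,255) ,1) if i%20==0 else 0
    for j in range(0,h,10):cv2.putText(c,str(y+j),(0,j*s+4),0,.3,(0,160,0),1)
    return c
t=cv2.imread("pics/top2.png")
L=crop(ims[0],230,195,60,40,6)            # 360x240
M=crop(t,240,170,60,40,6)
A=crop(ims[2],245,30,60,200,3)             # 180x600
B=crop(ims[1],205,0,80,180,3)            # 240x540
C=np.zeros((600,790,3),np.uint8);C[:240,:360]=L;C[260:500,:360]=M;C[:600,365:545]=A;C[:540,548:788]=B
cv2.imwrite("pics/crops.png",C)
for k,im in((1,ims[1]),(2,ims[2]),(3,ims[3])):
    h=cv2.cvtColor(im,cv2.COLOR_BGR2HSV);m=cv2.inRange(h,(5,150,120),(16,255,255))
    n,l,s,c=cv2.connectedComponentsWithStats(m);j=1+np.argmax(s[1:,4]);print(k,s[j],c[j],cv2.minAreaRect(np.argwhere(l==j)[:,::-1].astype(np.float32)))
E
```

```text
1 [240  10  29  72 890] [254.1247  44.582 ] ((253.82354736328125, 45.20587158203125), (13.339458465576172, 71.79054260253906), 14.03624439239502)
2 [264  48  17  72 916] [272.5906  84.5349] ((272.195556640625, 83.50425720214844), (15.192063331604004, 71.2440414428711), 1.2453643083572388)
3 [250 148  15  52 718] [256.8858 173.4401] ((256.85552978515625, 173.47921752929688), (13.86375617980957, 51.32813262939453), 1.8476102352142334)
```

View pics/crops.png

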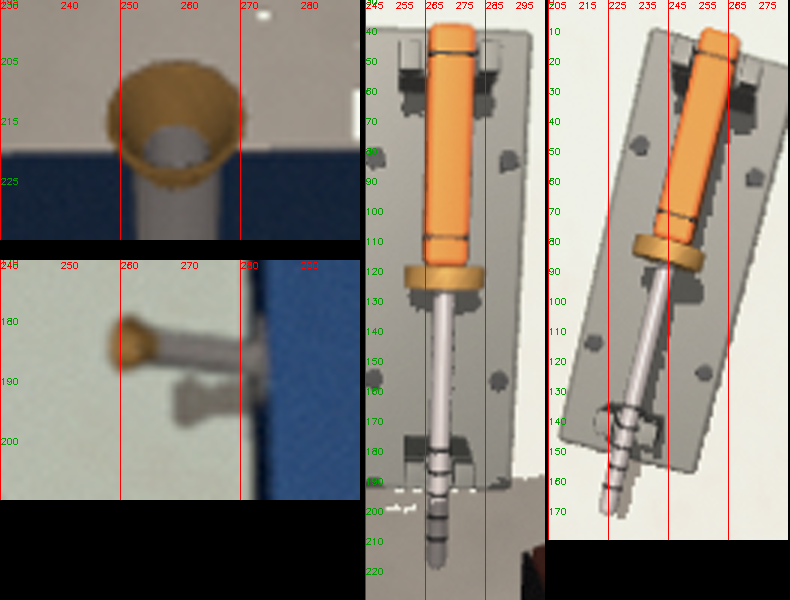

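The crops give these pixel positions:
- **Mouth rim:** centre at (259.3,215.6) in wrist view 0 and (260.7,183.7) in the top view.
- **Rod, wrist view 2:** tail (274,38), collar (271.3,122.5), tip (268.7,219.3).
- **Rod, wrist view 1:** tail (262.3,9.7), collar (244.7,84), tip (225,171.7).

```bash
python3 - <<'E'
from h import *
import pickle
out,ims=pickle.load(open("v.pkl","rb"));t=cam("top")
print("mouth",tri([(out[0],(259.3,215.6)),(t,(260.7,183.7))]),atz(out[0],(259.3,215.6),.148),atz(t,(260.7,183.7),.148))
q={}
for n,a,b in[("tail",(274,38),(262.3,9.7)),("collar",(271.3,122.5),(244.7,84)),("tip",(268.7,219.3),(225,171.7))]:
    q[n]=tri([(out[2],a),(out[1],b)]);print(n,*q[n],atz(out[2],a,.055),atz(out[1],b,.055))
d=[atz(out[k],b,.055)-atz(out[k],a,.055) for k,a,b in((2,(274,38),(268.7,219.3)),(1,(262.3,9.7),(225,171.7)))]
for e in d:print(np.linalg.norm(e),np.degrees(np.arctan2(e[1],e[0])))
# tank corners again, with top2
T=lambda u,v:atz(t,(100+u/2.6,120+v/2.6),.15)
print(T(478,88),T(681,88),T(689,246))
E
```

```text
mouth (array([ 0.6468, -0.0885,  0.1498]), [np.float64(0.0013401229506061648), np.float64(0.0013401229506063708)]) [ 0.648  -0.0899  0.148 ] [ 0.646  -0.0879  0.148 ]
tail [0.6525 0.214  0.071 ] [np.float64(0.00015435609152090375), np.float64(0.00015435609152096)] [0.6543 0.2177 0.055 ] [0.6529 0.2196 0.055 ]
collar [0.6313 0.135  0.0612] [np.float64(9.902631180430054e-05), np.float64(9.902631180431958e-05)] [0.6315 0.1347 0.055 ] [0.6311 0.1357 0.055 ]
tip [0.6024 0.0239 0.0531] [np.float64(0.0005804320374169335), np.float64(0.0005804320374167795)] [0.602  0.0244 0.055 ] [0.6032 0.0245 0.055 ]
0.20019207807493025 -105.13645318073748
0.20132119491310732 -104.28050202134358
[ 0.7241 -0.1476  0.15  ] [ 0.7248 -0.3494  0.15  ] [ 0.567  -0.3502  0.15  ]
```

```bash
cat >> h.py <<'E'
A35=np.radians(35);OUT=np.array([0,np.cos(A35),np.sin(A35)]);MO=np.array([.647,-.0885,.148])
def ins(k,off=(0,0,0),yaw=0.0,dip=0.0):
    a=A35+dip;o=Rz(yaw)@np.array([0,np.cos(a),np.sin(a)])
    R=frame(-o,-1);return MO+np.array(off)+o*(.048+k)+R[:,2]*bot.grasp_offset,R
E
python3 - <<'E'
from h import *
y=np.radians(-104.6);d=np.array([np.cos(y),np.sin(y),0]);R=frame(d,-1)
g=np.array([.6300,.131,.055])-.048*d+R[:,2]*bot.grasp_offset
up=g+[0,0,.10]
bot.move_ptp(up,R);bot.move_straight(g,speed=.12);print(monitor.observe()["force"])
set_gripper(0,25);o=monitor.observe();print(o["finger_gap"],o["grip_force"],o["force"])
bot.move_straight(g+[0,0,.02],speed=.06);bot.move_straight(g+[0,0,.15],speed=.2)
o=monitor.observe();print(o["finger_gap"],o["grip_force"],o["force"])
bot.move_ptp(*ins(.14));bot.sleep(.3);o=monitor.observe();print(o["clock"],o["ee_pos"]-ins(.14)[0],o["force"],o["moment"])
c=cam("wrist");w=optics.camera("wrist");t=optics.camera("top");s=optics.camera("scene")
for n,i in zip("wts",(w,t,s)):cv2.imwrite(f"pics/pre_{n}.png",i)
tip=MO+OUT*.03
print(proj(c,[tip,MO]),proj(cam("top"),[tip,MO]),proj(cam("scene"),[tip,MO]))
from numpy import hstack
z=lambda i,x,y,w,h,s:cv2.resize(i[y:y+h,x:x+w],None,fx=s,fy=s,interpolation=cv2.INTER_CUBIC)
C=np.zeros((600,800,3),np.uint8);a=z(t,210,160,80,50,5);C[:250,:400]=a;b=z(s,230,150,80,60,5);C[:300,400:]=b;C[300:600,:400]=z(w,156,110,200,150,2)
cv2.imwrite("pics/pre.png",C)
E
```

```text
[0.8663 0.2783 0.6136]
0.01577859939990578 24.99165415763855 [ 0.371  -0.0326  1.6921]
0.015484118856041049 24.989617466926575 [-0.1635  0.0071 -0.7273]
17.7667 [-0.0002  0.0012 -0.0001] [ 0.0353  0.2146 -0.9211] [-0.3638 -0.0577  0.0363]
[[257.7499 430.0503]
 [257.7244 455.0809]] [[251.2431 181.934 ]
 [260.9251 183.3012]] [[265.2028 171.9185]
 [261.7427 181.0775]]
```

View pics/pre.png

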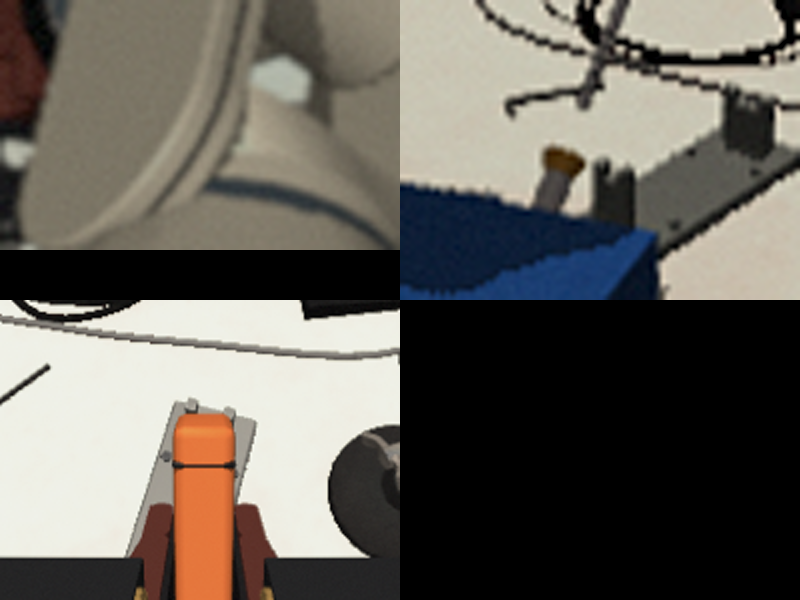

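The scene crop shows the tip at (583,103) in line with the mouth at (564,158), lateral error about 1 mm. The wrist crop shows the handle central and straight between the fingers. I'll start the force-guided insertion.

```bash
cat > go.py <<'E'
from h import *
import pickle,sys
def run(k0,k1,step,off,fb,lim=12,gain=.00008,yaw=0,dip=0):
    off=np.array(off,float);k=k0
    while k>k1+1e-6:
        k=max(k-step,k1);p,R=ins(k,off,yaw,dip);bot.move_straight(p,R,speed=.05)
        bot.sleep(.05);o=monitor.observe();f=o["force"]-fb;ax=f@OUT;lat=f-ax*OUT
        e=o["ee_pos"]-p
        print(f"k={k:.4f} ax={ax:.1f} lat={lat} M={o['moment']} lagax={1e3*e@OUT:.1f} t={o['clock']:.1f} off={off*1e3}")
        if ax>lim:break
        if np.linalg.norm(lat)>1.5:off+=np.clip(gain*lat,-.0008,.0008)
    pickle.dump((k,off,fb),open("st.pkl","wb"));return k,off
E
python3 - <<'E'
from go import *
fb=monitor.observe()["force"]
run(.14,.085,.006,(0,0,0),fb)
E
```

```text
k=0.1340 ax=1.9 lat=[-0.1    -0.7221  1.0313] M=[-0.3507 -0.0753 -0.0387] lagax=-0.3 t=18.2 off=[0. 0. 0.]
k=0.1280 ax=0.6 lat=[ 0.5476  0.4086 -0.5835] M=[-0.4034 -0.098  -0.0027] lagax=-0.3 t=18.6 off=[0. 0. 0.]
k=0.1220 ax=0.9 lat=[ 0.1573  0.0876 -0.1251] M=[-0.3606 -0.0339 -0.0556] lagax=-0.2 t=18.9 off=[0. 0. 0.]
k=0.1160 ax=0.4 lat=[ 0.3573  0.0775 -0.1107] M=[-0.3722 -0.1195 -0.0048] lagax=-0.2 t=19.2 off=[0. 0. 0.]
k=0.1100 ax=-0.1 lat=[-0.1024 -0.0623  0.0889] M=[-0.3542 -0.0453  0.0208] lagax=-0.2 t=19.5 off=[0. 0. 0.]
k=0.1040 ax=0.4 lat=[ 0.0718  0.2297 -0.328 ] M=[-0.3542 -0.0743  0.0475] lagax=-0.2 t=19.8 off=[0. 0. 0.]
k=0.0980 ax=1.8 lat=[ 0.2763  0.2024 -0.2891] M=[-0.3656 -0.0665 -0.0063] lagax=-0.2 t=20.1 off=[0. 0. 0.]
k=0.0920 ax=0.2 lat=[ 0.2373 -0.1114  0.1591] M=[-0.3062 -0.1211 -0.0603] lagax=-0.2 t=20.4 off=[0. 0. 0.]
k=0.0860 ax=0.3 lat=[ 1.2817  0.2373 -0.3389] M=[-0.3284 -0.076   0.0255] lagax=-0.2 t=20.8 off=[0. 0. 0.]
k=0.0850 ax=0.1 lat=[-0.4165 -0.031   0.0443] M=[-0.3284 -0.0424 -0.0221] lagax=0.0 t=21.1 off=[0. 0. 0.]
```

```bash
python3 - <<'E'
from go import *
k,off,fb=pickle.load(open("st.pkl","rb"))
run(k,.012,.009,off,fb)
cv2.imwrite("pics/s3.png",cv2.resize(optics.camera("scene")[140:215,220:320],None,fx=6,fy=6,interpolation=2))
E
```

```text
k=0.0760 ax=1.5 lat=[ 0.5013  0.0614 -0.0877] M=[-0.3295 -0.0613  0.019 ] lagax=-0.3 t=21.4 off=[0. 0. 0.]
k=0.0670 ax=1.0 lat=[-0.4382  0.2919 -0.4169] M=[-0.3296 -0.0269 -0.0248] lagax=-0.2 t=21.8 off=[0. 0. 0.]
k=0.0580 ax=0.7 lat=[ 0.3896  0.0991 -0.1416] M=[-0.3528 -0.0619  0.0108] lagax=-0.2 t=22.2 off=[0. 0. 0.]
k=0.0490 ax=1.8 lat=[-0.2479 -0.0628  0.0897] M=[-0.3985 -0.0856  0.0047] lagax=-0.2 t=22.6 off=[0. 0. 0.]
k=0.0400 ax=1.2 lat=[ 0.1335  0.1854 -0.2648] M=[-0.3152 -0.0421  0.0199] lagax=-0.2 t=23.0 off=[0. 0. 0.]
k=0.0310 ax=0.9 lat=[ 0.718  -0.1339  0.1913] M=[-0.3771 -0.0607  0.0194] lagax=-0.2 t=23.4 off=[0. 0. 0.]
k=0.0220 ax=0.7 lat=[ 0.0917 -0.4157  0.5936] M=[-0.3158 -0.0162  0.0202] lagax=-0.2 t=23.8 off=[0. 0. 0.]
k=0.0130 ax=0.5 lat=[ 0.0943  0.4086 -0.5835] M=[-0.3907 -0.1083 -0.0052] lagax=-0.2 t=24.1 off=[0. 0. 0.]
k=0.0120 ax=0.5 lat=[ 0.42   -0.0598  0.0853] M=[-0.3202 -0.1099  0.0207] lagax=0.1 t=24.4 off=[0. 0. 0.]
```

View pics/s3.png

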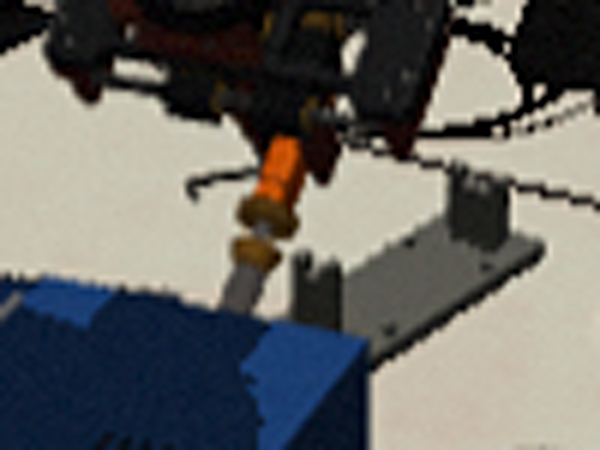

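The shaft is inside the mouth, and the collar at (268,215) is about 12–17 mm above the funnel at (257,250). I'll seat it gently.

```bash
python3 - <<'E'
from go import *
k,off,fb=pickle.load(open("st.pkl","rb"))
k,off=run(k,-.016,.002,off,fb,lim=8)
bot.sleep(.4);o=monitor.observe();print(o["force"]-fb,o["moment"],o["finger_gap"])
cv2.imwrite("pics/s4.png",cv2.resize(optics.camera("scene")[140:215,220:320],None,fx=6,fy=6,interpolation=2))
E
```

```text
k=0.0100 ax=0.9 lat=[ 0.0823  0.1991 -0.2843] M=[-0.3274 -0.1539  0.0116] lagax=-0.1 t=24.8 off=[0. 0. 0.]
k=0.0080 ax=1.4 lat=[ 0.1139 -0.1066  0.1522] M=[-0.4119 -0.1101 -0.0044] lagax=-0.1 t=25.1 off=[0. 0. 0.]
k=0.0060 ax=0.6 lat=[ 0.1819  0.5362 -0.7658] M=[-0.3373 -0.1423 -0.0012] lagax=-0.1 t=25.4 off=[0. 0. 0.]
k=0.0040 ax=0.8 lat=[ 0.6808 -0.5403  0.7716] M=[-0.3972 -0.1012 -0.0121] lagax=-0.1 t=25.7 off=[0. 0. 0.]
k=0.0020 ax=0.5 lat=[ 0.7098  0.4007 -0.5722] M=[-0.3419 -0.1256  0.0346] lagax=-0.1 t=26.0 off=[0. 0. 0.]
k=0.0000 ax=0.8 lat=[-0.2436 -0.02    0.0286] M=[-0.3522 -0.1147  0.0038] lagax=-0.1 t=26.3 off=[0. 0. 0.]
k=-0.0020 ax=7.2 lat=[-0.8243 -0.3519  0.5026] M=[ 0.8148 -0.0007  0.1044] lagax=1.8 t=26.6 off=[0. 0. 0.]
k=-0.0040 ax=15.9 lat=[-1.1049 -1.2459  1.7794] M=[1.9658 0.1379 0.1414] lagax=3.7 t=26.9 off=[0. 0. 0.]
[-2.293  10.7599 11.4154] [1.9121 0.152  0.1975] 0.015684919429159803
```

View pics/s4.png

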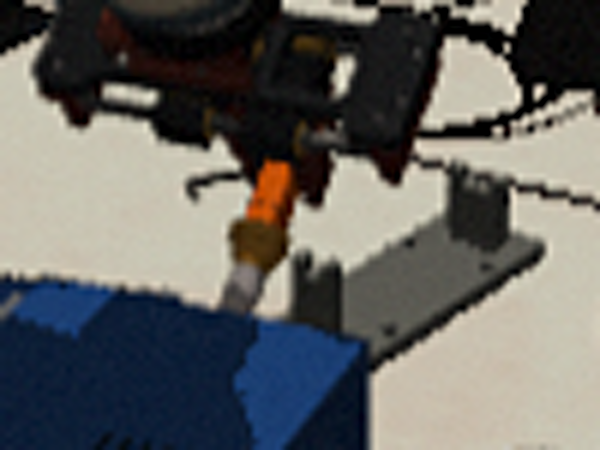

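The collar at (258,240) sits flush on the mouth. Contact came at k≈0 as predicted and held for over 0.4 s with low side force. Next I'll draw the rod out and carry it to the log book.

```bash
python3 - <<'E'
from go import *
def fin(d,z=.20):
    d=np.array(d)/np.linalg.norm(d);R=frame(d,-1);return np.array([.435,-.012,z])-d*.158+R[:,2]*bot.grasp_offset,R
k,off,fb=pickle.load(open("st.pkl","rb"))
bot.move_straight(*ins(.0,off),speed=.04)
bot.move_straight(*ins(.15,off),speed=.1);o=monitor.observe();print(o["finger_gap"],o["force"]-fb,o["clock"])
for d in((-.1,-1,0),(-.5,-1,0),(-1,-1,0)):
    q=kinematics.solve_ik(*fin(d));print(d,q)
    if q is not None:
        bot.move_ptp(*fin(d));break
bot.sleep(.5);o=monitor.observe();print(o["finger_gap"],o["grip_force"],o["force"],o["ee_pos"]-fin(d)[0],o["clock"])
s=optics.camera("scene");t=optics.camera("top")
cv2.imwrite("pics/fin.png",np.hstack([cv2.resize(s,(400,300),interpolation=3),cv2.resize(t,(400,300),interpolation=3)]))
c=cam("scene");print(proj(c,[.435,-.012,.2])*400/512)
E
```

```text
0.016115370023705392 [0.0946 0.9693 0.1886] 29.2333
(-0.1, -1, 0) [ 16.4182  14.9644 114.0483  -0.      50.9873  22.1288]
0.015964491644286427 24.998861253261566 [ 0.068   0.0922 -0.8044] [ 0.0002 -0.0003 -0.0001] 30.6083
[[162.8953 111.6674]]
```

View pics/fin.png

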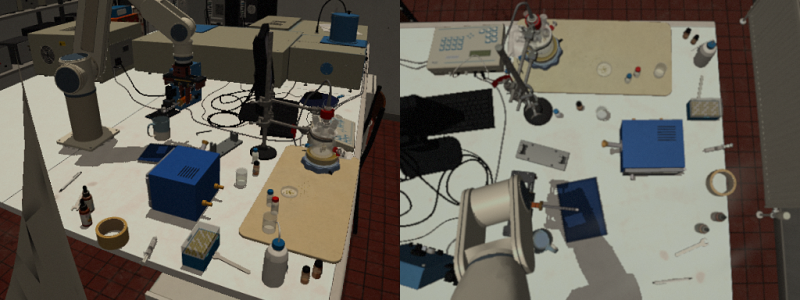

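The rod is over the book: in the top panel the tip is at (578,209), inside the book's outline of (558–607, 180–242). The door looks shut. One last close look to check level and height.

```bash
python3 - <<'E'
from h import *
s=optics.camera("scene");t=optics.camera("top")
z=lambda i,x,y:cv2.resize(i[y:y+80,x:x+80],None,fx=5,fy=5,interpolation=2)
ps=proj(cam("scene"),[.435,-.012,.2])[0];pt=proj(cam("top"),[.435,-.012,.2])[0]
a=(ps-40).astype(int);b=(pt-40).astype(int)
cv2.imwrite("pics/fin2.png",np.hstack([z(s,*a),z(t,*b)]));print(a,b,ps,pt)
E
```

```text
[168 102] [188 227] [208.506  142.9343] [228.66   267.8101]
```

View pics/fin2.png

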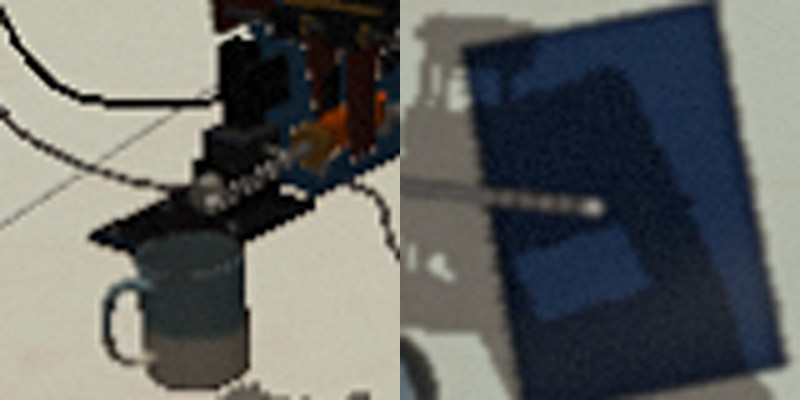

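The tip sits at (210.4,142.6) in the scene view and (228.0,268.6) in the top view, both within 2 px of the prediction for a level rod at z = 0.20. Handing in.

```bash
python3 -c "
from h import *
print(monitor.observe()['clock']);print(ticket.finish_job())"
```

```text
30.8083
the job is handed in; nothing more can be done
None
```

I handed the job in at 30.8 s; no verdict came back, but by my own force and camera checks the door is seated, the rod went home in the tube and came out, and it is held level about 20 cm above the log book.

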